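Click-test the switch boxes and set aside the one that does not latch

ROBOT

A 6-joint arm with a two-finger parallel gripper is mounted at the origin on a cart in front of the work surface, level with it; the furniture and walls round the work are solid. World frame = base frame: x ahead of the robot, y to its left, z up, the work surface at z = 0. Lengths are in m, angles in rad, forces in N, time in s.
With the tool pointing down it reaches from about 0.275 to 0.875 m from the base axis. Payload 12.5 kg.
Tool frame: the origin (TCP) lies on the centre line of the jaws, within the pads' length; the fingertips stand r.finger_overhang ahead of it and the grasp point (between the pads) lies 3 mm ahead of it (r.finger_overhang is the distance from the TCP to the fingertips, in m); z points along the fingers, y is the line along which they close (so a half turn about z gives the same grasp; the last joint's range is limited). The gripper opens to 85 mm and grips with 20 to 120 N. Pads are 22 mm wide; open, the fingers measure 114 mm over their backs; the gripper's body (76 mm by 85 mm) begins 54 mm behind the grasp point. The pads swing forward as they close: fully open they stand 13 mm farther back than shut.
Start: joints at [-1.198, 0.351, 1.652, -0, 1.139, -0.085], TCP at [0.243, -0.493, 0.253] pointing down, gripper open.
Joint ranges: [-2.75, 2.75], [-0.79, 2.1], [0.01, 2.65], [-1.57, 4.71], [0.07, 3.14], [-2.87, 2.87]. Speed limits (rad/s): [2.22, 2.22, 2.79, 3.14, 3.14, 3.14].

INTERFACE

Orientations are given as a unit quaternion [x, y, z, w].
In Python, from cell import r, optics gives the robot as it stands. The module is installed in compiled form; this text tells all that it offers. Calls block until the motion is done:
- r.move_to(position, orientation): joint-space move of the TCP to a pose.
- r.move_linear(position, rot=None, vel=0.15): straight line of the TCP; rot=None keeps the orientation; vel is the mean speed in m/s.
- r.set_joints(angles): joint-space move.
- r.set_gripper(opening, squeeze=None): opening from 0.0 (shut) to 1.0 (fully open); squeeze is the grip in N (None keeps the last); returns when the fingers have stopped.
- r.sleep(seconds).
- r.inverse_kinematics(position, orientation): joint angles nearest the present ones, or None.
- optics.get_image(name): name is "scene" or "top" or "wrist"; returns a dict with "pixels" (384x512x3 uint8, red, green, blue), "depth" (384x512 float32, m along the optical axis (not along the pixel's ray), 0 where there is no reading), "fx", "fy", "cx", "cy" (pixels), "camera_from_world" (4x4, takes a point from world to camera coordinates); the wrist camera has in their place "mount" (4x4, takes a point from camera to tool coordinates, whose origin is the TCP and whose axes are the flange's). Camera axes: x right, y down, z forward; pixel columns grow to the right and rows downward; lengths in m; the calibration is good to about 2 mm. A picture is of the moment at which its call begins: read the wrist's pose just before it.
A pose or a line that the arm cannot do raises r.PlanningError and nothing moves.
- r.hand_in(): hands the job in; it is judged then, once.
Readings, each from a call of its own:
- r.current_t(): time.
- r.current_q(): joint angles.
- r.current_qvel(): joint speeds.
- r.current_effort(): joint torques, N m.
- r.current_tool_pos(): TCP position.
- r.current_ee_rot(): TCP orientation.
- r.current_contact_force(): force on the tool from outside, world axes, zero at the start.
- r.current_torque(): the same for the moment, N m.
- r.current_opening(): opening from 0.0 (shut) to 1.0 (fully open).
- r.current_finger_force(): force on a finger pad.
Only numpy, scipy, OpenCV 4.12 (cv2) and the standard library are available. Lean on these libraries where they do the work, as an engineer would, in place of code of your own. Each camera call takes 0.05 s, during which the arm holds its last target. There are 200 camera calls.

TASK

Two identical grey push-button switch boxes stand on the worktop among the tools. Click-test each one: press its button fully down and let go. Leave a box whose button stays down standing where it is, button down; put a box whose button springs back up into the shallow steel tray, upright on the tray's floor.

Things in the scene. Friction and masses are not known exactly. Their poses are not given: they have to be found in the camera images.
- switch_1: loose grey push-button switch box, one of two alike to the eye, housing 70 long (x), 46 wide (y: grasp across this), 38 mm high, 0.3 kg; black cable gland juts 12 mm from the +x end. In mid-top a steel ring, 38 mm across, 2 high, round a black button 28 mm across, its top 52 mm above the underside when up (as at the start), 42 when down. Origin: centre of the housing's underside, z up
- switch_2: loose grey push-button switch box, one of two alike to the eye, housing 70 long (x), 46 wide (y: grasp across this), 38 mm high, 0.3 kg; black cable gland juts 12 mm from the +x end. In mid-top a steel ring, 38 mm across, 2 high, round a black button 28 mm across, its top 52 mm above the underside when up (as at the start), 42 when down. Origin: centre of the housing's underside, z up
- switch_1_button (a joint): button travel of switch_1 in m: 0 up, 0.010 fully down. Fully down takes about 3 to 4 N. A good button stays down where it is left; a faulty one springs back up when released
- switch_2_button (a joint): button travel of switch_2 in m: 0 up, 0.010 fully down. Fully down takes about 3 to 4 N. A good button stays down where it is left; a faulty one springs back up when released
- tray: shallow open square tray of bare sheet steel, fixed on the worktop, 150 x 150 mm outside, 22 mm high, walls and floor 3 mm thick. Origin: centre of its underside, x and y along its sides, z up
There are look-alikes about, which are no part of the job. There is more than one size of the tray; the job needs the larger.

How it is judged:
By the outcome, as a careful person would: the job done as asked, in the order asked, and still so for the second after the job is handed in, with the robot touching nothing.
It also fails if it takes over 53 s, if anything falls off the work surface, if the arm or the gripper's body presses on something with over 40 N, if the wrist force passes 120 N, or if a joint passes its speed limit or range.

## Working session

There is one attempt and no reset: what is moved stays moved. The work goes in short steps, each a Python script; the robot and the scene stay as the last script left them, time stands still between calls to the robot, and variables do not carry over. Pictures are saved under pics/ and viewed, at most 10 in all, crops included, and the job is handed in when it is done.

```bash
mkdir -p pics; python3 - <<'E'
from cell import r, optics
import numpy as np,cv2,pickle
for n in("top","scene"):
    d=optics.get_image(n); pickle.dump(d,open(f"{n}0.pkl","wb"))
    cv2.imwrite(f"pics/{n}0.png",cv2.resize(d["pixels"][...,::-1],(800,600),interpolation=cv2.INTER_CUBIC))
    print(n,d["fx"],d["cx"],np.round(np.array(d["camera_from_world"]),3).tolist())
print(r.current_t(),r.finger_overhang,r.current_ee_rot())
E
```

```text
top 372.7252393126962 250.94442969400095 [[0.014, -1.0, -0.013, 0.104], [-0.999, -0.013, -0.052, 0.596], [0.052, 0.014, -0.999, 1.044], [0.0, 0.0, 0.0, 1.0]]
scene 396.82805206433 252.32464367528033 [[-0.762, -0.647, -0.007, 0.544], [-0.43, 0.514, -0.742, 0.263], [0.484, -0.563, -0.67, 0.742], [0.0, 0.0, 0.0, 1.0]]
0.1 0.022 [ 9.73918472e-01  2.26897649e-01 -8.05837068e-05 -5.09643801e-04]
```

View pics/top0.png

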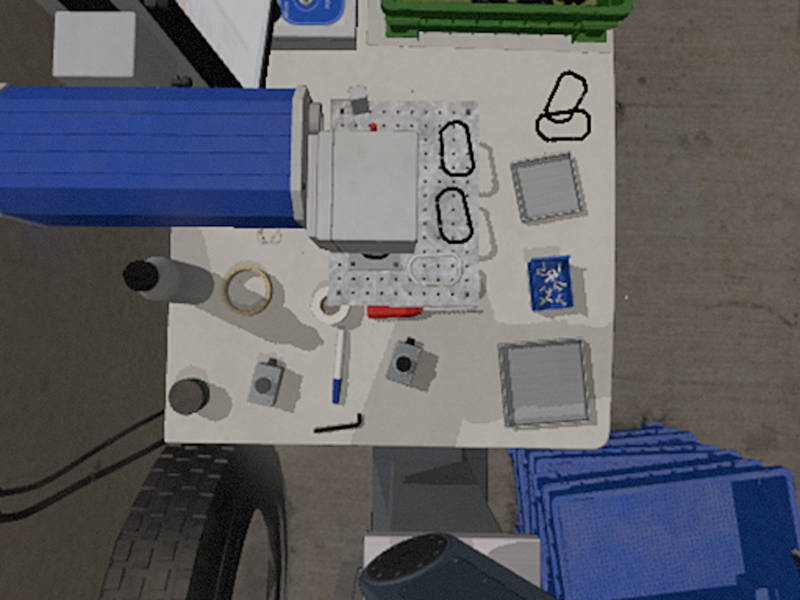

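View pics/scene0.png

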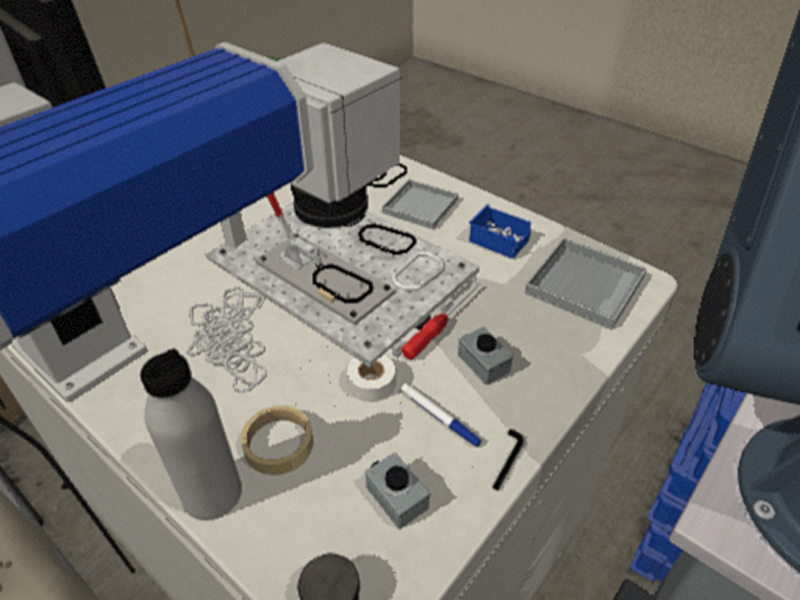

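The top view shows the switch boxes at about (266,382) and (405,362). There are two trays: the larger at (545,384), about 88 px square, and a smaller look-alike at (548,188), about 65 px. The job needs the (545,384) one, and I'll check its 150 mm size from depth. The blue box at (550,283) is a parts bin.

```bash
cat >h.py <<'E'
import numpy as np,cv2,pickle
def cloud(d):
    v,u=np.mgrid[:384,:512]; z=d["depth"]
    p=np.stack([(u-d["cx"])/d["fx"]*z,(v-d["cy"])/d["fy"]*z,z,np.ones_like(z)],-1)
    w=p@np.linalg.inv(np.array(d["camera_from_world"])).T
    w=w[...,:3]; w[z<=0]=np.nan; return w
def rect(w,box,lo,hi):
    u0,v0,u1,v1=[int(b/1.5625) for b in box]
    q=w[v0:v1,u0:u1].reshape(-1,3); q=q[(q[:,2]>lo)&(q[:,2]<hi)]
    return q,cv2.minAreaRect((q[:,:2]*1000).astype(np.float32))
E
python3 - <<'E'
from h import *
d=pickle.load(open("top0.pkl","rb")); w=cloud(d)
for n,b in dict(A=(235,345,300,415),B=(378,330,435,395)).items():
    q,rc=rect(w,b,.028,.044); print(n,len(q),rc,"hs",np.median(q[:,2]))
    q,rc=rect(w,b,.046,.060); print(n,"button",len(q),q.mean(0),rc)
for n,b in dict(T=(485,325,605,440),small=(500,140,595,235)).items():
    q,rc=rect(w,b,.012,.03);print(n,len(q),rc,np.percentile(q[:,2],[50,95]))
    q,rc=rect(w,b,-.02,.03);print(n,"floor",np.median(q[:,2]))
q,rc=rect(w,(165,370,215,420),.03,.4);print("jar",rc,q[:,2].max(),q.mean(0))
q,rc=rect(w,(120,255,215,305),.03,.4);print("bottle",rc,q[:,2].max())
q=w[120:280,200:310].reshape(-1,3)
for lo in(.02,.05,.1,.15,.2,.3):print(lo,[np.nanmin(q[(q[:,2]>lo)],0)] )
c=d["pixels"][205:285,140:400,::-1]
cv2.imwrite("pics/crop.png",cv2.resize(c,None,fx=3,fy=3,interpolation=cv2.INTER_CUBIC))
E
```

```text
A 336 ((426.2343444824219, 338.46331787109375), (46.54526138305664, 72.4365005493164), 77.50957489013672) hs 0.03945712990820893
A button 87 [0.42519184 0.33825942 0.05314695] ((424.7235107421875, 338.3353271484375), (25.050283432006836, 26.65689468383789), 46.867897033691406)
B 334 ((466.7983703613281, 92.4818344116211), (45.54148864746094, 70.55110168457031), 72.30799102783203) hs 0.03965143436411789
B button 82 [0.46631729 0.09232158 0.05348319] ((465.80474853515625, 90.96561431884766), (24.87293815612793, 27.322391510009766), 1.3167229890823364)
T 359 ((434.78466796875, -160.57080078125), (150.06773376464844, 151.7223663330078), 5.3883514404296875) [0.02171201 0.02617229]
T floor 0.0029289224581960926
small 210 ((808.2591552734375, -175.0431671142578), (140.9446258544922, 137.36041259765625), 11.218056678771973) [0.0166648  0.02006947]
small floor 0.0023214862556584226
jar ((403.094482421875, 474.30712890625), (62.588626861572266, 60.4611701965332), 87.77263641357422) 0.05084776557690396 [0.40319452 0.47304799 0.0449227 ]
bottle ((601.4927368164062, 472.3179016113281), (58.23298645019531, 70.97381591796875), 87.94061279296875) 0.2542423711313
0.02 [array([ 0.42752332, -0.03669552,  0.02000302])]
0.05 [array([ 0.45343137, -0.03657087,  0.05000251])]
0.1 [array([0.63369506, 0.08012007, 0.26978201])]
0.15 [array([0.63369506, 0.08012007, 0.26978201])]
0.2 [array([0.63369506, 0.08012007, 0.26978201])]
0.3 [array([0.63369506, 0.08012007, 0.30005323])]
```

View pics/crop.png

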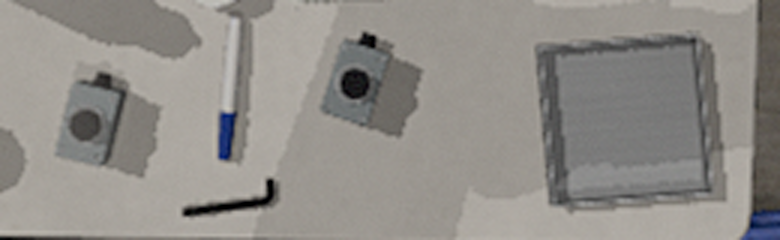

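The crop confirms two grey boxes with black buttons, glands toward +x and yaw about -12.5° and -17.7°. Their housings measure 46×72 and 46×71 mm, with tops at 39 mm and buttons at 53 mm. The right-hand tray measures 150×152 mm with a 22 mm rim, so it is the larger one. Pressing A first.

```bash
cat >>h.py <<'E'
from cell import r,optics
A=(.4255,.3384,-12.5); B=(.4663,.0917,-17.7); T=(.4348,-.1606,5.4)
def quat(yaw):
    a=np.radians(yaw)/2; return [float(np.cos(a)),float(np.sin(a)),0.,0.]
def snap(n,name):
    d=optics.get_image(n); pickle.dump(d,open(name+".pkl","wb")); return d
def press(S):
    x,y,yaw=S
    r.move_to([x,y,.12],quat(yaw+180))
    r.move_linear([x,y,.080])
    f0=r.current_contact_force()[2]; z=.080; log=[]
    while z>.056:
        z-=.001 if z>.0665 else .0005
        r.move_linear([x,y,z],vel=.05); f=r.current_contact_force()[2]-f0
        log.append((round(z,4),round(float(r.current_tool_pos()[2]),4),round(float(f),1)))
        if f>8: break
    r.move_linear([x,y,.13],vel=.2)
    return log
E
python3 - <<'E'
from h import *
r.set_gripper(0.0)
print(r.inverse_kinematics([A[0],A[1],.12],quat(A[2]+180)))
print(press(A),r.current_t())
p,q=r.current_tool_pos(),r.current_ee_rot(); d=snap("wrist","w1")
print(p,q,np.round(d["mount"],3).tolist())
cv2.imwrite("pics/w1.png",d["pixels"][...,::-1])
E
```

```text
[ 5.86232065e-01  5.15004616e-01  1.77782972e+00 -4.44089210e-16
  8.48758321e-01 -7.66398106e-01]
[(0.079, 0.0797, -0.5), (0.078, 0.0781, -1.0), (0.077, 0.0769, -0.5), (0.076, 0.0759, -1.3), (0.075, 0.0749, 0.4), (0.074, 0.074, 1.1), (0.073, 0.073, 0.8), (0.072, 0.072, 0.7), (0.071, 0.071, 1.1), (0.07, 0.07, 1.3), (0.069, 0.069, 0.7), (0.068, 0.068, 1.4), (0.067, 0.067, 3.6), (0.066, 0.066, 2.5), (0.0655, 0.0655, 1.8), (0.065, 0.065, 1.4), (0.0645, 0.0645, 2.9), (0.064, 0.0641, 4.6), (0.0635, 0.064, 9.2)] 9.5417
[0.42497165 0.3380512  0.12957541] [ 1.08861427e-01  9.94056794e-01 -3.39930672e-04 -4.04959408e-04] [[0.001, -0.965, -0.263, 0.067], [1.0, 0.001, -0.0, -0.0], [0.001, -0.263, 0.965, -0.121], [0.0, 0.0, 0.0, 1.0]]
```

View pics/w1.png

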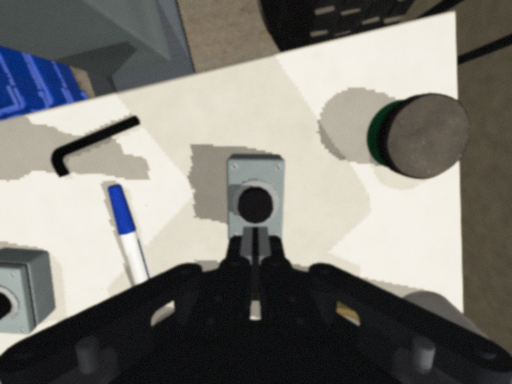

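The wrist view shows box A with its button at (255,205). The press bottomed at a tip height of 42 mm, so it went fully down. Next I'll measure the button height, then press B.

```bash
cat >>h.py <<'E'
from scipy.spatial.transform import Rotation as Ro
def wcloud(d,p,q):
    M=np.eye(4); M[:3,:3]=Ro.from_quat(q).as_matrix(); M[:3,3]=p
    d=dict(d); d["camera_from_world"]=np.linalg.inv(M@np.array(d["mount"])); return cloud(d)
def button_h(w,S,full=False):
    rr=np.hypot(w[...,0]-S[0],w[...,1]-S[1]); 
    b=w[rr<.009][:,2]; h=w[(rr>.021)&(rr<.026)][:,2]; h=h[(h>.025)]
    return len(b),np.round(np.percentile(b,[20,50,80]),4),"housing",np.median(h).round(4)
E
python3 - <<'E'
from h import *
d=pickle.load(open("w1.pkl","rb"))
w=wcloud(d,[0.42497165,0.3380512,0.12957541],[1.08861427e-01,9.94056794e-01,-3.39930672e-04,-4.04959408e-04])
print("A wrist",button_h(w,A), w[205,255], w[165,255])
print(press(B),r.current_t())
p,q=r.current_tool_pos(),r.current_ee_rot(); dw=snap("wrist","w2"); dt=snap("top","top2")
print("B wrist",button_h(wcloud(dw,p,q),B)); print("A top",button_h(cloud(dt),A))
print("A top before",button_h(cloud(pickle.load(open("top0.pkl","rb"))),A))
print(r.current_tool_pos(),r.current_t())
E
```

```text
A wrist (1172, array([0.052 , 0.1452, 0.1558]), 'housing', np.float64(0.1958)) [0.42026445 0.33883458 0.05213257] [0.39263758 0.34490675 0.03807171]
[(0.079, 0.0797, -0.8), (0.078, 0.0781, 0.6), (0.077, 0.0769, -0.6), (0.076, 0.0759, -0.2), (0.075, 0.0749, -0.0), (0.074, 0.0739, 0.0), (0.073, 0.073, -0.4), (0.072, 0.0719, -0.4), (0.071, 0.0709, -0.9), (0.07, 0.0699, -0.5), (0.069, 0.0689, 0.5), (0.068, 0.0679, 0.7), (0.067, 0.0669, 0.3), (0.066, 0.0659, -0.7), (0.0655, 0.0655, -0.0), (0.065, 0.065, 1.0), (0.0645, 0.0645, 1.6), (0.064, 0.064, 3.2), (0.0635, 0.064, 10.9)] 16.225
B wrist (1162, array([0.042 , 0.1456, 0.1563]), 'housing', np.float64(0.1968))
A top (37, array([0.0522, 0.054 , 0.0557]), 'housing', np.float64(0.0395))
A top before (38, array([0.052 , 0.054 , 0.0551]), 'housing', np.float64(0.0392))
[0.46571452 0.09163397 0.12902433] 16.325
```

A (y=0.338) is back up at 52 mm, so it is faulty. B stays down at 42 mm, so it is good. Moving A into the tray.

```bash
python3 - <<'E'
from h import *
x,y,yaw=A; q=quat(yaw+180)
r.move_linear([B[0],B[1],.16],vel=.2)
r.set_gripper(1.0)
r.move_to([x,y,.12],q)
r.move_linear([x,y,.030],vel=.12)
r.set_gripper(0.0,squeeze=35)
print("grip",r.current_opening(),r.current_finger_force(),r.current_t())
r.move_linear([x,y,.15],vel=.15)
print("lift",r.current_opening(),r.current_finger_force())
tx,ty,tyaw=T; r.move_to([tx,ty,.15],quat(tyaw+180))
p,qq=r.current_tool_pos(),r.current_ee_rot()
print("over",p,r.current_opening(),r.current_t())
d=snap("wrist","w3"); cv2.imwrite("pics/w3.png",d["pixels"][...,::-1])
E
```

```text
grip 0.5335328444872505 36.442582458257675 19.75
lift 0.5339858412861379 36.31999745965004
over [ 0.43505056 -0.16008449  0.14993739] 0.5311597323573392 22.5167
```

View pics/w3.png

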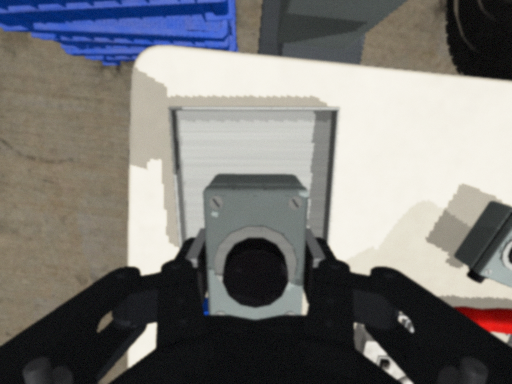

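The box is held upright at (255,250), square to the tray at (255,180). Lowering until it touches, then releasing.

```bash
python3 - <<'E'
from h import *
tx,ty,tyaw=T
r.move_linear([tx,ty,.042],vel=.12)
f0=r.current_contact_force()[2]; z=.042
while z>.030:
    z-=.001; r.move_linear([tx,ty,z],vel=.03)
    f=r.current_contact_force()[2]-f0
    if f>4: break
print("down",z,f)
r.set_gripper(1.0); r.move_linear([tx,ty,.15],vel=.15)
r.move_to([.35,-.38,.25],quat(206))
r.sleep(.3)
d=snap("top","top4"); w=cloud(d); print(r.current_t(),"B",button_h(w,B))
q,rc=rect(w,(485,325,605,440),.034,.045); print(len(q),rc,np.median(q[:,2])); q,rc=rect(w,(485,325,605,440),.048,.065); print(q.mean(0))
q,rc=rect(w,(378,330,435,395),.028,.044); print("B",rc)
cv2.imwrite("pics/top4.png",cv2.resize(d["pixels"][190:300,130:410,::-1],None,fx=2.8,fy=2.8,interpolation=cv2.INTER_CUBIC))
E
```

```text
down 0.032999999999999995 10.873914341985706Traceback (most recent call last):
  File "<stdin>", line 11, in <module>
cell.PlanningError: the arm cannot take that pose within its joint ranges
```

```bash
python3 - <<'E'
from h import *
r.set_joints([-1.198,0.351,1.652,0,1.139,-0.9])
d=snap("top","top4"); w=cloud(d); print(r.current_t(),"B",button_h(w,B))
q,rc=rect(w,(485,325,605,440),.034,.047); print(len(q),rc,np.median(q[:,2])); q,rc=rect(w,(485,325,605,440),.050,.065); print(q.mean(0))
q,rc=rect(w,(378,330,435,395),.028,.044); print("B",rc)
cv2.imwrite("pics/top4.png",cv2.resize(d["pixels"][190:300,130:410,::-1],None,fx=2.8,fy=2.8,interpolation=cv2.INTER_CUBIC))
E
```

```text
28.8 B (33, array([0.0419, 0.0432, 0.0454]), 'housing', np.float64(0.039))
347 ((434.70062255859375, -159.90249633789062), (70.15711975097656, 46.515113830566406), 5.857700347900391) 0.042419662482352516
[ 0.43456125 -0.15923982  0.05605025]
B ((466.5872497558594, 92.55339050292969), (45.53549575805664, 70.00244903564453), 72.29418182373047)
```

View pics/top4.png

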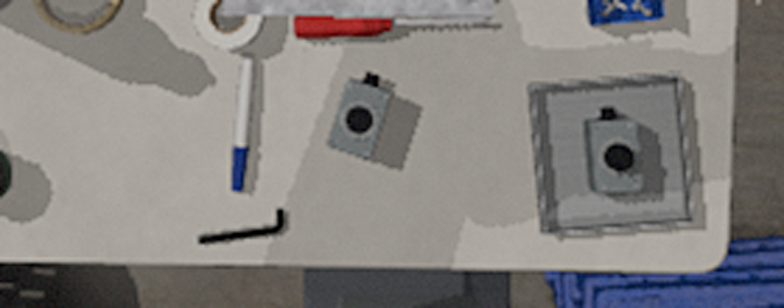

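The picture shows box A upright in the large tray at (617,157), with its top at 42 mm as expected on the 3 mm floor. Box B at (358,120) has not moved and its button is still down. Handing in.

```bash
python3 -c "
from cell import r
print(r.hand_in())"
```

```text
the job is handed in; nothing more can be done
None
```

Job handed in at about 29 s: the box whose button sprang back up is upright on the larger tray's floor, and the box whose button stayed down is where it stood, button down.

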